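# Match the glazed cups to their saucers

### The job

Set each glazed cup upright in the middle of the saucer of its own colour, so that all four sets stand together on the ware board. Set the cups down gently rather than dropping them, never tip one over, leave the saucers where they are on the board, and do not disturb the glaze jar or the brush.

Things in the scene. Friction and masses are not known exactly. Their poses are not given: they have to be found in the camera images.
- white_cup: Sizes in mm: creamy white glazed handleless pottery cup, loose, hollow and open at the top, standing upright on the table. 62 tall; foot 40 across, widening to 54 at 14 up, then nearly straight to 56 across at the rim; wall 4; about 140 g. Origin: centre of its foot's underside (on the table at z = 0 at the start); z up its axis. Cups start at least 105 apart, centre to centre.
- white_saucer: Sizes in mm: creamy white glazed round saucer, loose, lying on the dark ware board (a fixed plank 150 wide, 500 long, 12 thick). 110 across, 14 tall at the rim, about 200 g; its flat middle is about 64 across and 5 above its origin, and is surrounded by the rising rim. Origin: centre of its underside, on the board (12 above the table); z up. Saucers start about 125 apart, centre to centre, in a row.
- blue_cup: Sizes in mm: cobalt blue glazed handleless pottery cup, loose, hollow and open at the top, standing upright on the table. 62 tall; foot 40 across, widening to 54 at 14 up, then nearly straight to 56 across at the rim; wall 4; about 140 g. Origin: centre of its foot's underside (on the table at z = 0 at the start); z up its axis. Cups start at least 105 apart, centre to centre.
- blue_saucer: Sizes in mm: cobalt blue glazed round saucer, loose, lying on the dark ware board (a fixed plank 150 wide, 500 long, 12 thick). 110 across, 14 tall at the rim, about 200 g; its flat middle is about 64 across and 5 above its origin, and is surrounded by the rising rim. Origin: centre of its underside, on the board (12 above the table); z up. Saucers start about 125 apart, centre to centre, in a row.
- green_cup: Sizes in mm: leaf green glazed handleless pottery cup, loose, hollow and open at the top, standing upright on the table. 62 tall; foot 40 across, widening to 54 at 14 up, then nearly straight to 56 across at the rim; wall 4; about 140 g. Origin: centre of its foot's underside (on the table at z = 0 at the start); z up its axis. Cups start at least 105 apart, centre to centre.
- green_saucer: Sizes in mm: leaf green glazed round saucer, loose, lying on the dark ware board (a fixed plank 150 wide, 500 long, 12 thick). 110 across, 14 tall at the rim, about 200 g; its flat middle is about 64 across and 5 above its origin, and is surrounded by the rising rim. Origin: centre of its underside, on the board (12 above the table); z up. Saucers start about 125 apart, centre to centre, in a row.
- red_cup: Sizes in mm: deep red glazed handleless pottery cup, loose, hollow and open at the top, standing upright on the table. 62 tall; foot 40 across, widening to 54 at 14 up, then nearly straight to 56 across at the rim; wall 4; about 140 g. Origin: centre of its foot's underside (on the table at z = 0 at the start); z up its axis. Cups start at least 105 apart, centre to centre.
- red_saucer: Sizes in mm: deep red glazed round saucer, loose, lying on the dark ware board (a fixed plank 150 wide, 500 long, 12 thick). 110 across, 14 tall at the rim, about 200 g; its flat middle is about 64 across and 5 above its origin, and is surrounded by the rising rim. Origin: centre of its underside, on the board (12 above the table); z up. Saucers start about 125 apart, centre to centre, in a row.
- glaze_jar: Sizes in mm: bystander: closed grey glaze jar with a white lid, 68 across, 85 tall, loose, to the left of the cups. Origin: centre of its underside. Not to be disturbed.
- brush: Sizes in mm: bystander: glazing brush, 180 long, lying on the table to the right of the cups. Origin: about the middle of its length, at its underside; x runs along it towards the bristles. Not to be disturbed.

How it is judged:
By the outcome, as a careful person would: the job done as asked, in the order asked, and still so for the second after the job is handed in, with the robot touching nothing.
It also fails if it takes over 96 s, if anything falls off the work surface, if the arm or the gripper's body presses on something with over 40 N, if the wrist force passes 120 N, or if a joint passes its speed limit or range.

### The arm

A 6-joint arm with a two-finger parallel gripper is mounted at the origin on the work surface. World frame = base frame: x ahead of the robot, y to its left, z up, the work surface at z = 0. Lengths are in m, angles in degrees, forces in N, time in s.
With the tool pointing down it reaches from about 0.3 to 0.75 m from the base axis. Payload 8.5 kg.
Tool frame: the origin (TCP) lies between the finger pads; the fingertips stand 8 mm ahead of it and the grasp point (between the pads) lies 11 mm behind it; y points along the fingers, z is the direction in which the jaws open and shut, and the axes are right-handed (so a half turn about y gives the same grasp; the last joint's range is limited). The gripper opens to 85 mm and grips with 20 to 120 N. Pads are 22 mm wide; open, the fingers measure 114 mm over their backs; the gripper's body (76 mm by 85 mm) begins 54 mm behind the grasp point. The pads swing forward as they close: fully open they stand 13 mm farther back than shut.
Start: joints at [-88.768, 21.807, 74.336, -0, 83.858, -12.336], TCP at [0.129, -0.535, 0.239] pointing down, gripper open.
Joint ranges: [-178.18, 178.18], [-50.72, 133.34], [12.68, 142.11], [-81.47, 261.47], [9.98, 163.14], [-165.26, 165.26]. Speed limits (degrees/s): [136.94, 136.94, 180, 180, 180, 180].

### API

Orientations are given as a 3x3 rotation matrix whose columns are the frame's x, y, z axes.
In Python, from rig import env, get_image gives the robot as it stands.
- The arm moves only by the tool move_arm, never from a script. Its argument "targets" is one flat list of numbers, 6 for each row, row after row: the shift along the tool's x, y, z in mm, then the turn, a rotation vector about the tool's x, y, z in rad. A call has exactly 5 rows; each row shifts and turns the commanded pose from where the row before left it, along the tool's axes as they then stand; what a row does not reach is not made up. A row lasts 1/8 s, in which the tool goes at most 62.5 mm and 10.7 degrees, less where a joint would pass 70% of its speed; a pose out of reach is approached as far as the arm can. A call is refused whole if a number of a shift passes 62.5 or a number of a turn 0.188, either way. A call with a gripper value outside its range is refused whole. "hand" is the opening, from -1 (shut) to 1 (fully open), so that 0 is half open, set as the call begins (left out, the last holds). The fingers move at their own pace and stop on an object; "squeeze" is the grip in N (left out, the last holds). Time passes only in rows, so rows that do not move let the fingers close, or fill a call up. It gives the time, the measured TCP pose, the force and the opening at its end, in the units of the state.
- env.observe(): the state, without advancing time (a new reading comes with each control period).
- get_image(name): name is "scene" or "top"; returns a dict with "pixels" (420x560x3 uint8, red, green, blue), "z_map" (420x560 float32, m along the optical axis (not along the pixel's ray), 0 where there is no reading), "intrinsics" (3x3 intrinsics, pixels), "R" (3x3) and "t" (3): a world point X has camera coordinates R X + t. Camera axes: x right, y down, z forward; pixel columns grow to the right and rows downward; lengths in m; the calibration is good to about 2 mm. A picture is of the moment at which its call begins.
- env.close_job(): hands the job in, once; it reports no verdict.
The state is a dict: "time_s": time; "q": joint angles; "qvel": joint speeds; "joint_efforts": joint torques, N m; "position": TCP position; "tool_rot": TCP orientation; "ft_force": force on the tool from outside, world axes, zero at the start; "wrist_torque": the same for the moment, N m; "grip_width": finger opening in m.
Only numpy, scipy, OpenCV 4.12 (cv2) and the standard library are available. Lean on these libraries where they do the work, as an engineer would, in place of code of your own. Each camera call takes 0.05 s, during which the arm holds its last target.

## Working session

There is one attempt and no reset: what is moved stays moved. The work goes in short steps, Python scripts to look and compute and a tool call to move; the robot and the scene stay as the last step left them, time stands still between calls to the robot, and variables do not carry over. Pictures are saved under pics/ and viewed, and the job is handed in when it is done.

Besides the shell and the picture viewer there is one more tool, called after "Call:" as name(argument=value, ...) on one line, values as JSON. move_arm: Moves the arm, as the interface text tells. Its arguments: {"type":"object","properties":{"targets":{"type":"array"},"hand":{"type":"number"},"squeeze":{"type":"number"}},"required":["targets"]}

```bash
ls; mkdir -p pics; python3 - <<'E'
from rig import env,get_image
import cv2,numpy as np
s=env.observe()
for k,v in s.items(): print(k,np.round(v,4).tolist())
for n in ("top","scene"):
    im=get_image(n); cv2.imwrite(f"pics/{n}0.png",im["pixels"][:,:,::-1]); np.savez(f"pics/{n}0.npz",**im)
    print(n,im["intrinsics"].tolist(),im["R"].round(3).tolist(),im["t"].round(3).tolist())
E
```

```text
pics
time_s 0.0
q [-88.768, 21.8399, 74.3847, -0.002, 83.8592, -12.3357]
qvel [-0.0963, -0.0364, -0.0328, 0.1323, 0.0358, 0.0387]
joint_efforts [0.0027, -44.8465, -23.1278, -0.0001, 0.0048, 0.0]
position [0.129, -0.5344, 0.2387]
tool_rot [[-0.9721, -0.0001, 0.2346], [-0.2346, 0.0015, -0.9721], [-0.0003, -1.0, -0.0014]]
ft_force [-0.4299, -0.4967, 0.3217]
wrist_torque [0.0106, -0.0024, -0.0493]
grip_width 0.0854
top [[540.0744992274845, 0.0, 283.23849599103625], [0.0, 540.0744992274845, 205.98684191556563], [0.0, 0.0, 1.0]] [[-0.021, -1.0, -0.017], [-0.993, 0.023, -0.113], [0.114, 0.014, -0.993]] [0.025, 0.546, 1.393]
scene [[397.2322506245257, 0.0, 276.77594499985145], [0.0, 397.2322506245257, 203.49606891989345], [0.0, 0.0, 1.0]] [[-0.159, 0.987, -0.019], [0.631, 0.087, -0.771], [-0.76, -0.135, -0.636]] [0.075, -0.291, 1.524]
```

View pics/top0.png

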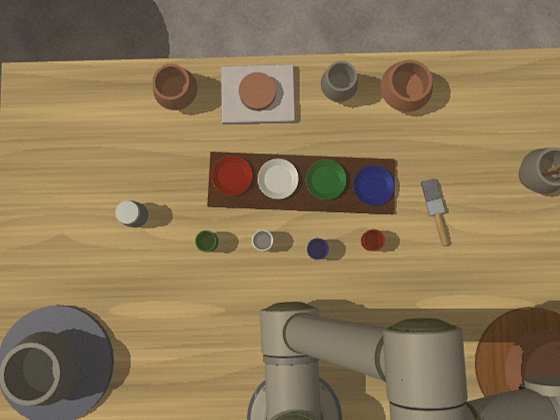

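View pics/scene0.png

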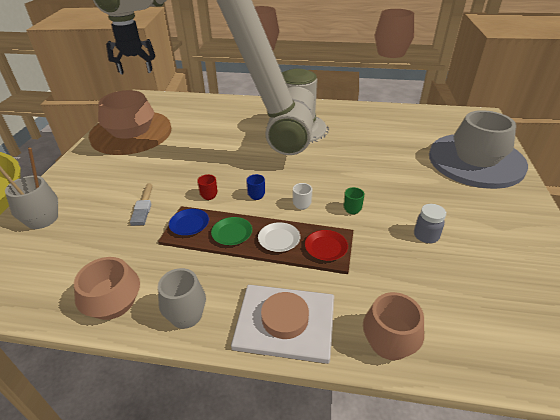

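The top view shows the cups in a row: green (207,241), white (262,240), blue (318,249) and red (373,240). The saucers are red (233,175), white (278,179), green (326,180) and blue (375,186). The jar is near (130,213) and the brush near (436,212).

```bash
cat > seg.py <<'E'
import numpy as np,cv2
from scipy.optimize import least_squares
def cloud(im):
    K=im["intrinsics"];z=im["z_map"];h,w=z.shape
    u,v=np.meshgrid(np.arange(w),np.arange(h))
    c=np.stack([(u-K[0,2])/K[0,0]*z,(v-K[1,2])/K[1,1]*z,z],-1)
    return (c-im["t"])@im["R"]
def masks(im):
    hsv=cv2.cvtColor(im["pixels"],cv2.COLOR_RGB2HSV);H,S,V=[hsv[...,i].astype(int) for i in range(3)]
    return dict(red=((H<8)|(H>172))&(S>150)&(V>60),green=(H>40)&(H<85)&(S>90)&(V>30),
      blue=(H>105)&(H<130)&(S>110)&(V>40),white=(S<55)&(V>110))
def circ(p,r=None):
    f=(lambda a:np.hypot(p[:,0]-a[0],p[:,1]-a[1])-(a[2] if r is None else r))
    x0=[*p.mean(0)]+([.03] if r is None else [])
    return least_squares(f,x0,loss='soft_l1',f_scale=.002).x
def ray_at(im,uv,z):
    K=im["intrinsics"];d=np.c_[(uv[:,0]-K[0,2])/K[0,0],(uv[:,1]-K[1,2])/K[1,1],np.ones(len(uv))]@im["R"]
    o=-im["R"].T@im["t"]; s=(z-o[2])/d[:,2]
    return o+d*s[:,None]
E
python3 - <<'E'
from seg import *
for n in("top","scene"):
    im=dict(np.load(f"pics/{n}0.npz"));P=cloud(im);M=masks(im)
    for c,m in M.items():
        m=m&(P[...,0]>.2)&(P[...,0]<.75)&(abs(P[...,1])<.28)&(P[...,2]<.12)&(P[...,2]>0.005)
        m=cv2.morphologyEx(m.astype(np.uint8),cv2.MORPH_OPEN,np.ones((2,2)))
        N,L,st,ce=cv2.connectedComponentsWithStats(m)
        for i in range(1,N):
            if st[i,4]<80: continue
            p=P[L==i]; e=cv2.fitEllipse(max(cv2.findContours((L==i).astype(np.uint8),cv2.RETR_EXTERNAL,cv2.CHAIN_APPROX_NONE)[0],key=len))
            q=p[p[:,2]>np.percentile(p[:,2],97)-.006]
            print(n,c,st[i,4],ce[i].round(1),"med",np.median(p,0).round(3),"z",np.percentile(p[:,2],[3,97]).round(3),"mid",((p.min(0)+p.max(0))/2).round(4),"ext",np.ptp(p,0).round(3),"topcirc",circ(q[:,:2]).round(4))
E
```

```text
top red 1237 [232.8 176. ] med [0.632 0.147 0.019] z [0.011 0.029] mid [0.5352 0.0974 0.7265] ext [0.301 0.208 1.44 ] topcirc [0.6329 0.1481 0.0482]
top red 80 [381.  240.1] med [ 0.449 -0.238  0.05 ] z [-0.001  0.066] mid [ 0.4509 -0.2404  0.0318] ext [0.045 0.026 0.072] topcirc [ 0.4515 -0.2183  0.0232]
top green 1287 [326.6 180.2] med [ 0.614 -0.104  0.019] z [0.011 0.029] mid [ 0.5255 -0.0832  0.7262] ext [0.282 0.153 1.44 ] topcirc [ 0.6157 -0.1016  0.0483]
top blue 1212 [374.6 185.8] med [ 0.596 -0.231  0.019] z [0.012 0.029] mid [ 0.5164 -0.1457  0.7255] ext [0.264 0.278 1.442] topcirc [ 0.5965 -0.2271  0.0478]
top white 1289 [278.7 179.4] med [0.619 0.024 0.019] z [0.011 0.029] mid [0.5291 0.023  0.7252] ext [0.289 0.107 1.442] topcirc [0.6208 0.0256 0.0484]
top white 91 [268.1 240.9] med [0.453 0.052 0.031] z [-0.003  0.066] mid [0.4557 0.0593 0.0319] ext [0.052 0.037 0.075] topcirc [0.4568 0.0685 0.0262]
scene red 384 [208.3 187.1] med [ 0.467 -0.207  0.04 ] z [-0.     0.061] mid [ 0.8521 -0.0403  0.3713] ext [1.001 0.395 0.751] topcirc [0.5949 0.7497 0.9619]
scene red 1059
[... 370 characters left out ...]
.9586 0.004  0.3774] ext [0.788 0.306 0.738] topcirc [ 0.6183 -0.0969  0.0486]
scene blue 380 [256.7 187. ] med [ 0.448 -0.065  0.04 ] z [-0.001  0.061] mid [0.85   0.0319 0.3714] ext [1.005 0.25  0.75 ] topcirc [0.7205 0.7832 0.8898]
scene blue 817 [189.4 222.5] med [ 0.595 -0.223  0.017] z [0.011 0.025] mid [ 0.9488 -0.0584  0.3777] ext [0.807 0.431 0.738] topcirc [ 0.5997 -0.2223  0.0483]
scene white 430 [302.8 196.1] med [0.474 0.075 0.04 ] z [-0.001  0.061] mid [0.8635 0.1023 0.3715] ext [0.978 0.109 0.75 ] topcirc [0.4592 0.0709 0.0254]
scene white 979 [279.7 237.7] med [0.619 0.032 0.017] z [0.011 0.025] mid [0.9617 0.068  0.3769] ext [0.782 0.178 0.74 ] topcirc [0.6228 0.0301 0.0485]
```

```bash
cat >> seg.py <<'E'
def prof(kind):
    if kind=="cup": return [(0,.020),(.014,.027),(.062,.028)]
    return [(0,.030),(.012,.055),(.014,.055)]
def sil(im,x,y,z0,kind,ss=4):
    a=np.linspace(0,2*np.pi,72,endpoint=False);pts=[]
    for h,r in prof(kind): pts.append(np.c_[x+r*np.cos(a),y+r*np.sin(a),np.full(72,z0+h)])
    c=np.vstack(pts)@im["R"].T+im["t"]; p=c@im["intrinsics"].T; p=p[:,:2]/p[:,2:]
    m=np.zeros((420*ss,560*ss),np.uint8)
    cv2.fillConvexPoly(m,cv2.convexHull(np.round((p+.5)*ss-.5).astype(np.int32)),1)
    return cv2.resize(m.astype(np.float32),(560,420),interpolation=cv2.INTER_AREA)
from scipy.optimize import minimize
def fit(im,mask,x,y,z0,kind):
    win=sil(im,x,y,z0,kind)
    win=cv2.dilate((win>0).astype(np.uint8),np.ones((15,15)))
    m=(mask>0).astype(np.float32)*win
    f=lambda a:np.abs(sil(im,a[0],a[1],z0,kind)-m).sum()
    r=minimize(f,[x,y],method="Nelder-Mead",options=dict(initial_simplex=[[x,y],[x+.01,y],[x,y+.01]],xatol=2e-4))
    return r.x,r.fun/m.sum()
E
python3 - <<'E'
from seg import *
C=dict(white=(.457,.069),blue=(.44,-.07),green=(.46,.217),red=(.457,-.215))
S=dict(white=(.621,.028),blue=(.598,-.225),green=(.617,-.1),red=(.634,.150))
for n in("top","scene"):
    im=dict(np.load(f"pics/{n}0.npz"));px=im["pixels"].astype(int)
    R,G,B=[px[...,i] for i in range(3)]
    hsv=cv2.cvtColor(im["pixels"],cv2.COLOR_RGB2HSV);H,Sx,V=[hsv[...,i].astype(int) for i in range(3)]
    M=dict(red=(R>1.8*G)&(R>2*B)&((H<7)|(H>170)),green=(H>40)&(H<85)&(Sx>60),blue=(H>100)&(H<140)&(Sx>60),white=(Sx<70)&(V>60))
    vis=np.zeros((420,560),np.uint8)
    for c in C:
        m=cv2.morphologyEx(M[c].astype(np.uint8),cv2.MORPH_OPEN,np.ones((2,2)))
        m=cv2.morphologyEx(m,cv2.MORPH_CLOSE,np.ones((5,5)))
        vis|=m*255
        print(n,c,"cup",*fit(im,m,*C[c],0,"cup"),"saucer",*fit(im,m,*S[c],.012,"saucer"))
    cv2.imwrite(f"pics/mask_{n}.png",vis)
E
```

```text
top white cup [0.45388881 0.0666244 ] 0.06367292225201072 saucer [0.61884573 0.02398522] 0.027020676691729324
top blue cup [ 0.42871444 -0.0748068 ] 0.18409090909090908 saucer [ 0.59489233 -0.22953117] 0.03652165653495441
top green cup [0.45391627 0.21234439] 1.1913860103626943 saucer [ 0.61381674 -0.10369511] 0.04618512780790085
top red cup [ 0.44914916 -0.21980937] 2.252862595419847 saucer [0.63135865 0.14724673] 0.09915568369028006
scene white cup [0.46220113 0.07529238] 0.04039301310043668 saucer [0.6240529  0.03264748] 0.04339929859719439
scene blue cup [ 0.43571541 -0.06648708] 0.11657124681933842 saucer [ 0.60089197 -0.21967025] 0.07948369565217392
scene green cup [0.46300953 0.22079889] 0.10926966292134832 saucer [ 0.61905833 -0.09528202] 0.07056229327453142
scene red cup [ 0.45684639 -0.2066543 ] 0.14497422680412372 saucer [0.63630692 0.15521689] 0.047801034807149576
```

```bash
python3 - <<'E'
import cv2,numpy as np
a=cv2.imread("pics/mask_top.png")[130:290,100:480];b=cv2.imread("pics/mask_scene.png")[150:290,100:480]
cv2.imwrite("pics/masks.png",cv2.resize(np.vstack([a,b]),None,fx=1.9,fy=1.9))
E
```

```text
(no output)
```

View pics/masks.png

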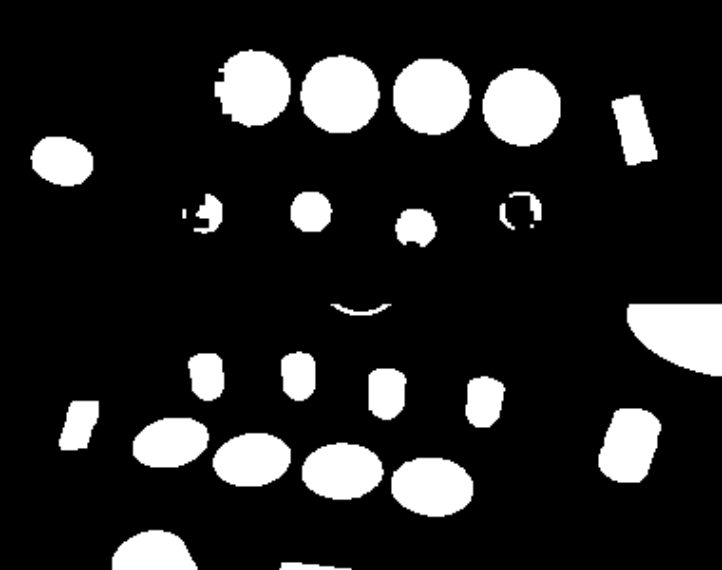

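The two cameras disagree by 5–9 mm, so I'll move the gripper above the white cup and use it as a shared reference.

```bash
cat > plan.py <<'E'
import numpy as np,sys
from scipy.spatial.transform import Rotation as Ro
from rig import env
def plan(target,zang,n,p=None,R=None):
    s=env.observe()
    p=np.array(s["position"]) if p is None else p; R=np.array(s["tool_rot"]) if R is None else R
    a=np.radians(zang); z=np.array([np.cos(a),np.sin(a),0]); y=np.array([0,0,-1.]);x=np.cross(y,z)
    Rt=np.c_[x,y,z]; p0=p.copy();rv=Ro.from_matrix(R.T@Rt).as_rotvec()
    Rc=R.copy();pc=p.copy();out=[]
    for i in range(n):
        pt=p0+(np.array(target)-p0)*(i+1)/n
        d=np.round(Rc.T@(pt-pc)*1000,1); w=np.round(rv/n,3)
        out.append([*d,*w]); pc=pc+Rc@d/1000; Rc=Rc@Ro.from_rotvec(w).as_matrix()
    return out,pc,Rc
def show(rows):
    for i in range(0,len(rows),5):
        print(", ".join(f"{float(v):g}" for r in rows[i:i+5] for v in r))
if __name__=="__main__":
    a=list(map(float,sys.argv[1:])) # x y z zang n
    s=env.observe();print("t",s["time_s"],"pos",np.round(s["position"],4),"zax",np.round(np.array(s["tool_rot"])[:,2],3),"f",np.round(s["ft_force"],1),"w",round(s["grip_width"],4))
    show(plan(a[:3],a[3],int(a[4]))[0])
E
python3 plan.py .458 .071 .16 0 15
```

```text
t 0.1 pos [ 0.129  -0.5344  0.2388] zax [ 0.235 -0.972 -0.001] f [0.1 0.2 0.7] w 0.0858
-30.8, 5.3, -34.1, 0, -0.089, -0, -33.7, 5.3, -31.2, 0, -0.089, -0, -36.3, 5.3, -28.1, 0, -0.089, -0, -38.7, 5.3, -24.7, 0, -0.089, -0, -40.7, 5.3, -21.3, 0, -0.089, -0
-42.5, 5.3, -17.5, 0, -0.089, -0, -43.8, 5.3, -13.6, 0, -0.089, -0, -44.9, 5.3, -9.7, 0, -0.089, -0, -45.6, 5.3, -5.7, 0, -0.089, -0, -45.9, 5.3, -1.6, 0, -0.089, -0
-45.9, 5.3, 2.4, 0, -0.089, -0, -45.4, 5.3, 6.6, 0, -0.089, -0, -44.7, 5.3, 10.5, 0, -0.089, -0, -43.6, 5.3, 14.5, 0, -0.089, -0, -42.2, 5.3, 18.3, 0, -0.089, -0
```

Call:
move_arm(targets=[-31,5,-34,0,-0.089,0,-34,5,-31,0,-0.089,0,-36,5,-28,0,-0.089,0,-39,5,-25,0,-0.089,0,-41,5,-21,0,-0.089,0], hand=1)

```text
time_s: 0.72
position: [0.2399, -0.3314, 0.214]
tool_rot: [[-0.775, -0.0, 0.632], [-0.632, 0.0, -0.775], [-0.0, -1.0, -0.0]]
ft_force: [0.7, -0.1, 0.5]
grip_width: 0.0852
```

Call:
move_arm(targets=[-42.5,5,-17.5,0,-0.089,0,-44,5,-14,0,-0.089,0,-45,5,-10,0,-0.089,0,-46,5,-6,0,-0.089,0,-46,5,-2,0,-0.089,0])

```text
time_s: 1.35
position: [0.3491, -0.1282, 0.1892]
tool_rot: [[-0.427, 0.0, 0.904], [-0.904, 0.0, -0.427], [-0.0, -1.0, 0.0]]
ft_force: [0.3, -0.2, 0.1]
grip_width: 0.0854
```

```bash
python3 plan.py .458 .071 .16 0 10
```

```text
t 1.35 pos [ 0.3491 -0.1282  0.1892] zax [ 0.904 -0.427  0.   ] f [ 0.3 -0.2  0.1] w 0.0854
-22.7, 2.9, 1.3, -0, -0.044, -0, -22.5, 2.9, 2.4, -0, -0.044, -0, -22.5, 2.9, 3.3, -0, -0.044, -0, -22.3, 3, 4.3, -0, -0.044, -0, -22.1, 2.9, 5.3, -0, -0.044, -0
-21.8, 2.9, 6.3, -0, -0.044, -0, -21.5, 2.9, 7.2, -0, -0.044, -0, -21.2, 2.9, 8.1, -0, -0.044, -0, -20.9, 2.9, 9.1, -0, -0.044, -0, -20.4, 3, 10, -0, -0.044, -0
```

Call:
move_arm(targets=[-45.5,6,4,0,-0.088,0,-45,6,8,0,-0.088,0,-44,6,11.5,0,-0.088,0,-43,6,15.5,0,-0.088,0,-41.5,6,19,0,-0.088,0])

```text
time_s: 1.98
position: [0.4639, 0.0691, 0.1589]
tool_rot: [[-0.001, -0.0, 1.0], [-1.0, -0.0, -0.001], [0.0, -1.0, -0.0]]
ft_force: [1.2, -0.8, 0.1]
grip_width: 0.0855
```

```bash
python3 - <<'E'
from rig import env,get_image
import cv2,numpy as np
s=env.observe(); print(s["position"],np.round(s["tool_rot"],3).tolist())
out=[]
for n in ("top","scene"):
    im=get_image(n); np.savez(f"pics/{n}1.npz",**im)
    c=(np.array([[*s["position"]],[.458,.071,.062]])@im["R"].T+im["t"])@im["intrinsics"].T;c=c[:,:2]/c[:,2:];print(n,c.round(1))
    g=im["pixels"][:,:,::-1].copy()
    u,v=c[0].astype(int);out.append(cv2.resize(g[v-60:v+90,u-75:u+75],None,fx=2.6,fy=2.6,interpolation=cv2.INTER_NEAREST))
cv2.imwrite("pics/crop1.png",np.hstack(out))
E
```

```text
[0.46390024 0.06908981 0.15893929] [[-0.001, -0.0, 1.0], [-1.0, -0.0, -0.001], [0.0, -1.0, -0.0]]
top [[259.6 234.7]
 [261.2 239.3]]
scene [[301.6 160.5]
 [301.8 188.1]]
```

View pics/crop1.png

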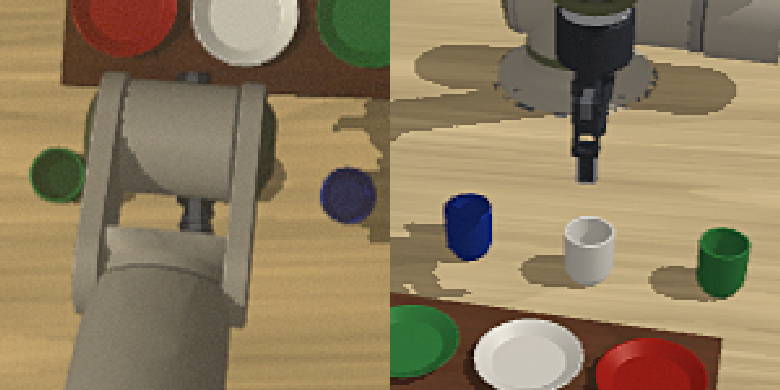

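The crop shows the near finger at scene pixel (302,165), directly over the white cup at (302,195). In the top view the wrist hides the fingers. Next I'll measure the finger from depth.

```bash
python3 - <<'E'
from seg import *
im=dict(np.load("pics/scene1.npz"));P=cloud(im)
V=im["pixels"].max(-1)
for r in range(146,173,2):
    row=[(c,P[r,c].round(4).tolist()) for c in range(290,315) if V[r,c]<110 and P[r,c][0]>.3]
    if row: 
        ys=[q[1][1] for q in row];print(r,row[0][0],row[-1][0],"y",min(ys),max(ys),"x,z",np.median([q[1][0] for q in row]).round(4),np.median([q[1][2] for q in row]).round(4))
for n in("top","scene"):
    im=dict(np.load(f"pics/{n}0.npz"));P=cloud(im)
    # table patch & board
    for nm,(x0,x1,y0,y1) in dict(tab=(.38,.41,-.1,.2),tabfar=(.72,.76,-.2,.2)).items():
        m=(P[...,0]>x0)&(P[...,0]<x1)&(P[...,1]>y0)&(P[...,1]<y1)&(abs(P[...,2])<.03);print(n,nm,np.median(P[m][:,2]).round(4))
E
```

```text
146 296 308 y 0.0618 0.088 x,z 0.5312 0.2446
148 296 308 y 0.062 0.0881 x,z 0.5352 0.242
150 296 308 y 0.0618 0.084 x,z 0.5353 0.2364
152 296 306 y 0.0623 0.0841 x,z 0.5376 0.2314
154 296 305 y 0.0625 0.0838 x,z 0.5224 0.2164
156 296 306 y 0.0624 0.157 x,z 0.5368 0.2197
158 296 305 y 0.0625 0.0841 x,z 0.5384 0.2148
160 298 305 y 0.0657 0.0826 x,z 0.5217 0.1985
162 298 304 y 0.0657 0.0799 x,z 0.5213 0.1917
164 298 304 y 0.0658 0.157 x,z 0.5221 0.1866
166 298 304 y 0.0657 0.0803 x,z 0.5208 0.1795
168 298 305 y 0.0661 0.0829 x,z 0.5214 0.174
top tab 0.0003
top tabfar 0.0006
scene tab -0.001
scene tabfar -0.0009
```

Call:
move_arm(targets=[-2,20,-6,0,0,0,0,30,0,0,0,0,0,35,0,0,0,0,0,28,0,0,0,0,0,14,0,0,0,0])

```text
time_s: 2.7
position: [0.4565, 0.0691, 0.031]
tool_rot: [[-0.005, -0.002, 1.0], [-1.0, 0.0, -0.005], [-0.0, -1.0, -0.002]]
ft_force: [0.3, -0.0, -0.3]
grip_width: 0.0856
```

Call:
move_arm(targets=[0,0,0,0,0,0,0,0,0,0,0,0,0,0,0,0,0,0,0,0,0,0,0,0,0,0,0,0,0,0], hand=-0.2, squeeze=25)

```text
time_s: 3.32
position: [0.4575, 0.0695, 0.033]
tool_rot: [[-0.004, 0.001, 1.0], [-1.0, -0.0, -0.004], [0.0, -1.0, 0.001]]
ft_force: [-2.1, -0.9, 7.3]
grip_width: 0.0538
```

```bash
cat > snap.py <<'E'
from rig import env,get_image
import cv2,numpy as np,sys
tag=sys.argv[1]; s=env.observe(); print(s["time_s"],np.round(s["position"],4),np.round(s["ft_force"],1),round(s["grip_width"],4))
out=[]
for n in ("top","scene"):
    im=get_image(n); np.savez(f"pics/{n}{tag}.npz",**im)
    g=im["pixels"][:,:,::-1]
    if n=="top": g=g[130:290,180:400]
    else: g=g[120:280,130:380]
    g=cv2.resize(g,None,fx=3,fy=3,interpolation=cv2.INTER_CUBIC); out.append(g[:,:750])
w=max(g.shape[1] for g in out); out=[np.pad(g,((0,0),(0,w-g.shape[1]),(0,0))) for g in out]
cv2.imwrite(f"pics/snap{tag}.png",cv2.resize(np.vstack(out),None,fx=.62,fy=.62,interpolation=cv2.INTER_AREA))
E
python3 snap.py 2
```

```text
3.325 [0.4575 0.0695 0.033 ] [-2.1 -0.9  7.3] 0.0538
```

View pics/snap2.png

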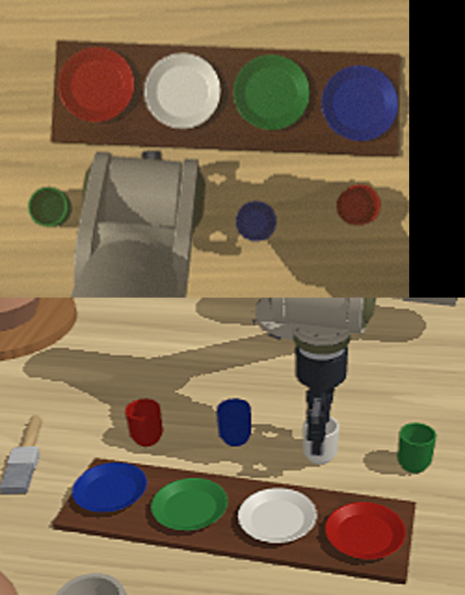

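The scene view shows the finger at (318,420) against a cup centred near (321,438), with nothing else moved. Now lifting.

Call:
move_arm(targets=[0,-5,0,0,0,0,0,-20,0,0,0,0,0,-30,0,0,0,0,0,-30,0,0,0,0,0,-15,0,0,0,0])

```text
time_s: 4.05
position: [0.4578, 0.0696, 0.134]
tool_rot: [[-0.004, 0.002, 1.0], [-1.0, -0.0, -0.004], [0.0, -1.0, 0.002]]
ft_force: [-0.5, -0.3, -2.0]
grip_width: 0.054
```

```bash
python3 snap.py 3; python3 plan.py .6215 .0265 .133 0 5
```

```text
4.05 [0.4578 0.0696 0.134 ] [-0.5 -0.3 -2. ] 0.054
t 4.15 pos [0.4581 0.0696 0.1338] zax [ 1.    -0.004  0.004] f [ 0.3  0.1 -1.8] w 0.0541
8.5, 0.3, 32.7, -0.001, -0.001, 0, 8.5, 0.2, 32.7, -0.001, -0.001, 0, 8.6, 0.3, 32.7, -0.001, -0.001, 0, 8.6, 0.1, 32.7, -0.001, -0.001, 0, 8.6, 0.2, 32.7, -0.001, -0.001, 0
```

View pics/snap3.png

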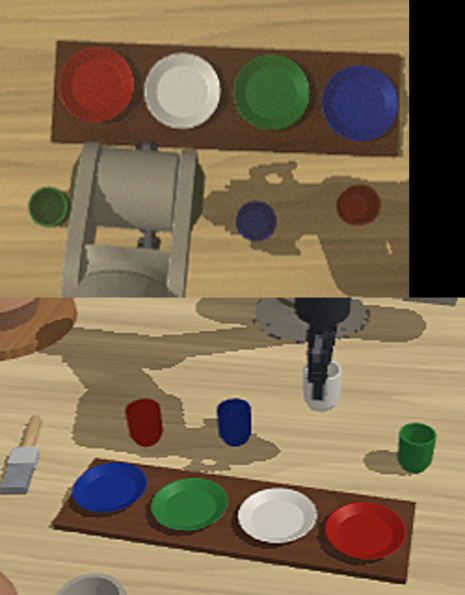

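Call:
move_arm(targets=[8.5,0,32.5,0,0,0,8.5,0,32.5,0,0,0,8.5,0,32.5,0,0,0,8.5,0,32.5,0,0,0,8.5,0,32.5,0,0,0])

```text
time_s: 4.78
position: [0.6204, 0.0262, 0.1311]
tool_rot: [[-0.004, -0.002, 1.0], [-1.0, 0.0, -0.004], [-0.0, -1.0, -0.002]]
ft_force: [0.6, -0.1, -1.1]
grip_width: 0.0541
```

Call:
move_arm(targets=[0,20,0,0,0,0,0,20,0,0,0,0,0,15,0,0,0,0,0,5,0,0,0,0,0,0,0,0,0,0])

```text
time_s: 5.4
position: [0.6198, 0.0265, 0.0723]
tool_rot: [[-0.004, -0.0, 1.0], [-1.0, 0.0, -0.004], [-0.0, -1.0, -0.0]]
ft_force: [1.3, -0.1, -0.4]
grip_width: 0.0541
```

```bash
python3 snap.py 4; cat > rel.py <<'E'
# fit held/placed cup in image vs. saucer; args tag colour x y zfoot sx sy
from seg import *
import sys
def cmask(im,c):
    px=im["pixels"].astype(int);R,G,B=[px[...,i] for i in range(3)]
    hsv=cv2.cvtColor(im["pixels"],cv2.COLOR_RGB2HSV);H,S,V=[hsv[...,i].astype(int) for i in range(3)]
    m=dict(red=(R>1.8*G)&(R>2*B)&((H<7)|(H>170)),green=(H>40)&(H<85)&(S>60),blue=(H>100)&(H<140)&(S>60),white=(S<70)&(V>60))[c]
    return m
def fit_ig(im,m,ign,x,y,z0,kind):
    keep=(~ign).astype(np.float32)*(cv2.dilate((sil(im,x,y,z0,kind)>0).astype(np.uint8),np.ones((15,15))))
    f=lambda a:(np.abs(sil(im,a[0],a[1],z0,kind)-m)*keep).sum()
    r=minimize(f,[x,y],method="Nelder-Mead",options=dict(initial_simplex=[[x,y],[x+.01,y],[x,y+.01]],xatol=2e-4))
    return r.x.round(4),round(r.fun/(m*keep).sum(),3)
if __name__=="__main__":
    tag,c=sys.argv[1:3];x,y,z,sx,sy=map(float,sys.argv[3:])
    im=dict(np.load(f"pics/scene{tag}.npz"));m=cmask(im,c).astype(np.float32)
    V=im["pixels"].max(-1).astype(int);S=V-im["pixels"].min(-1)
    dark=cv2.dilate(((V<75)&(S<30)).astype(np.uint8),np.ones((3,3)))>0
    print("cup",fit_ig(im,m,dark,x,y,z,"cup"))
    cup=cv2.dilate((sil(im,x,y,z,"cup")>0).astype(np.uint8),np.ones((5,5)))>0
    print("saucer",fit_ig(im,m,dark|cup,sx,sy,.012,"saucer"))
E
python3 rel.py 4 white .6215 .0285 .041 .6215 .0285
```

```text
5.4 [0.6198 0.0265 0.0723] [ 1.3 -0.1 -0.4] 0.0541
cup (array([0.6635, 0.0392]), np.float64(0.397))
saucer (array([0.6206, 0.0295]), np.float64(0.037))
```

View pics/snap4.png

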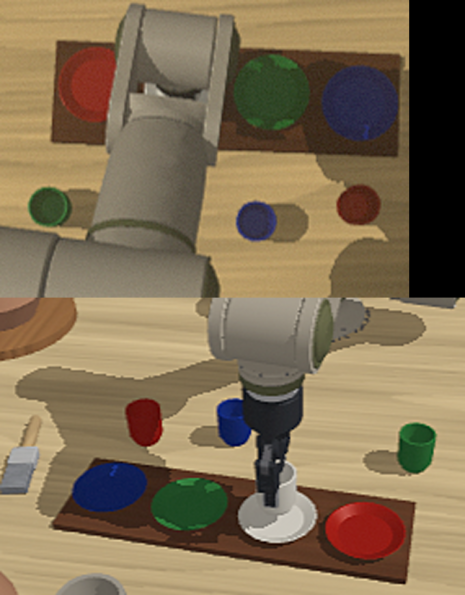

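```bash
cat > ov.py <<'E'
from seg import *
import sys
def ov(tag,cups,saus,fn,pad=18,S=8,cam="scene"):
    im=dict(np.load(f"pics/{cam}{tag}.npz"))
    big=sil(im,*saus[0],"saucer")>0;ys,xs=np.where(big);u0,u1,v0,v1=xs.min()-pad,xs.max()+pad,ys.min()-pad-20,ys.max()+pad-8
    g=cv2.resize(im["pixels"][v0:v1,u0:u1,::-1],None,fx=S,fy=S,interpolation=cv2.INTER_NEAREST).copy()
    def circ3(x,y,z,r,col):
        a=np.linspace(0,2*np.pi,60);p=np.c_[x+r*np.cos(a),y+r*np.sin(a),np.full(60,z)]@im["R"].T+im["t"];p=p@im["intrinsics"].T;p=p[:,:2]/p[:,2:]
        cv2.polylines(g,[np.round((p+.5-[u0,v0])*S).astype(np.int32)],True,col,1)
    for x,y,z in cups:
        circ3(x,y,z,.020,(255,0,255));circ3(x,y,z+.014,.027,(255,0,255));circ3(x,y,z+.062,.028,(255,0,255))
    for x,y,z in saus: circ3(x,y,z+.014,.055,(0,255,255));circ3(x,y,z+.005,.032,(0,255,255))
    cv2.imwrite(f"pics/{fn}.png",g);print(u0,v0,g.shape)
E
python3 - <<'E'
from ov import *
ov(4,[(.6198+.004,.0275+.0045,.040)],[(.6241,.0326,.012)],"ov4")
E
```

```text
240 184 (632, 632, 3)
```

View pics/ov4.png

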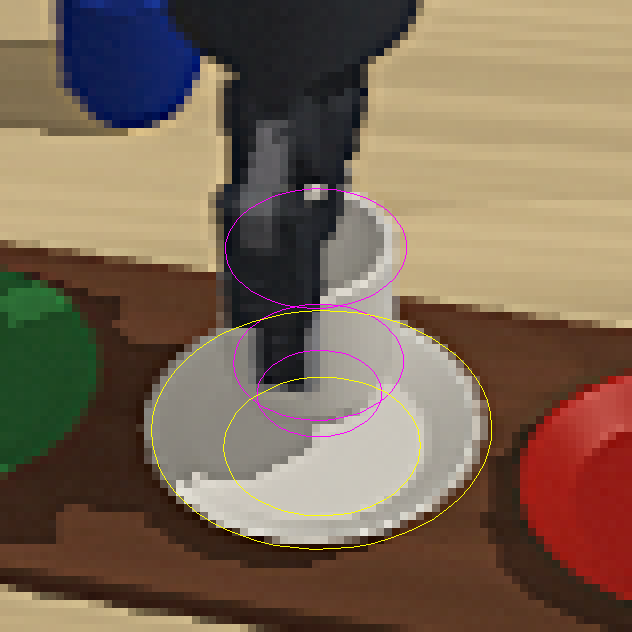

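The overlay shows the held cup and the saucer both displaced by the same ~2 mm camera bias, so the cup is centred over the saucer to about 1 mm. Lowering now.

Call:
move_arm(targets=[-0.5,6,0.5,0,0,0,0,6,0,0,0,0,0,4,0,0,0,0,0,2,0,0,0,0,0,0,0,0,0,0])

```text
time_s: 6.12
position: [0.6202, 0.027, 0.0542]
tool_rot: [[-0.004, -0.0, 1.0], [-1.0, 0.0, -0.004], [-0.0, -1.0, -0.0]]
ft_force: [-0.3, -0.1, -1.7]
grip_width: 0.0538
```

Call:
move_arm(targets=[0,1,0,0,0,0,0,1,0,0,0,0,0,0.5,0,0,0,0,0,0.5,0,0,0,0,0,0,0,0,0,0])

```text
time_s: 6.75
position: [0.6202, 0.027, 0.0513]
tool_rot: [[-0.004, -0.0, 1.0], [-1.0, 0.0, -0.004], [-0.0, -1.0, -0.0]]
ft_force: [-0.0, 0.1, -1.2]
grip_width: 0.054
```

Call:
move_arm(targets=[0,0.5,0,0,0,0,0,0.5,0,0,0,0,0,0.5,0,0,0,0,0,0.5,0,0,0,0,0,0,0,0,0,0])

```text
time_s: 7.38
position: [0.6203, 0.0269, 0.0501]
tool_rot: [[-0.004, 0.001, 1.0], [-1.0, -0.0, -0.004], [0.0, -1.0, 0.001]]
ft_force: [-3.4, -0.0, 6.3]
grip_width: 0.0538
```

Call:
move_arm(targets=[0,0,0,0,0,0,0,0,0,0,0,0,0,0,0,0,0,0,0,-3,0,0,0,0,0,-10,0,0,0,0], hand=0.8)

```text
time_s: 8.0
position: [0.62, 0.027, 0.0624]
tool_rot: [[-0.004, -0.001, 1.0], [-1.0, 0.0, -0.004], [-0.0, -1.0, -0.001]]
ft_force: [0.7, -0.3, 0.2]
grip_width: 0.0768
```

Call:
move_arm(targets=[0,-25,0,0,0,0,0,-30,0,0,0,0,0,-30,0,0,0,0,0,-15,0,0,0,0,0,-5,0,0,0,0])

```text
time_s: 8.62
position: [0.6203, 0.0269, 0.168]
tool_rot: [[-0.004, 0.001, 1.0], [-1.0, -0.0, -0.004], [0.0, -1.0, 0.001]]
ft_force: [0.4, 0.8, -0.4]
grip_width: 0.0771
```

```bash
python3 snap.py 5; python3 plan.py .432 -.071 .13 0 10; python3 - <<'E'
from ov import *
ov(5,[(.624,.032,.017)],[(.6241,.0326,.012)],"ov5")
E
```

```text
8.625 [0.6203 0.0269 0.168 ] [ 0.4  0.8 -0.4] 0.0771
t 8.725 pos [0.6201 0.027  0.1671] zax [ 1.    -0.004 -0.   ] f [-0.8 -0.5  0.3] w 0.0768
9.9, 3.7, -18.8, 0, -0, -0, 9.8, 3.7, -18.7, 0, -0, -0, 9.9, 3.7, -18.8, 0, -0, -0, 9.9, 3.8, -18.8, 0, -0, -0, 9.9, 3.7, -18.7, 0, -0, -0
9.8, 3.7, -18.8, 0, -0, -0, 9.9, 3.7, -18.8, 0, -0, -0, 9.9, 3.7, -18.8, 0, -0, -0, 9.9, 3.7, -18.7, 0, -0, -0, 9.8, 3.7, -18.8, 0, -0, -0
240 184 (632, 632, 3)
```

View pics/ov5.png

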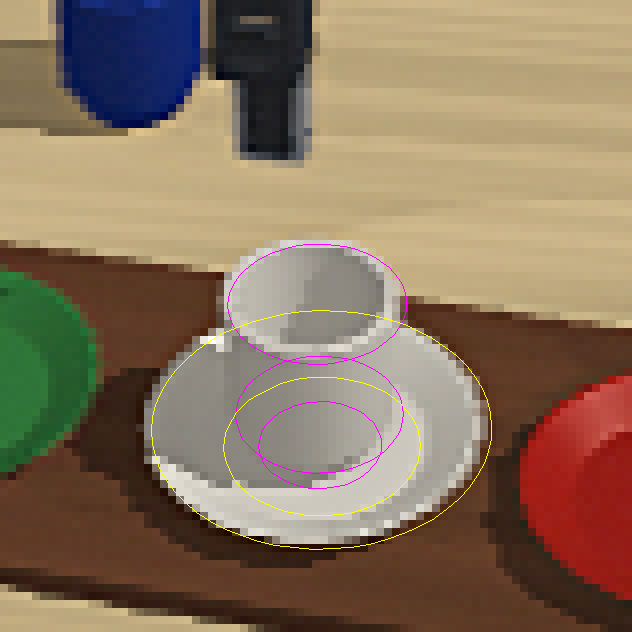

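View pics/snap5.png

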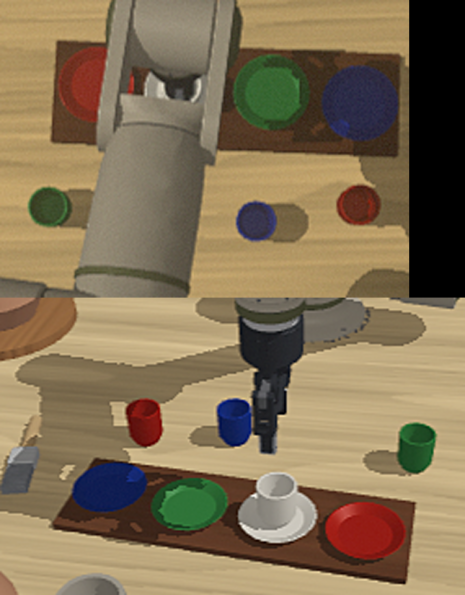

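White is centred: the rim (220–400) and the saucer (148–484) are within 1 mm of each other in the enlarged view. Blue next.

Call:
move_arm(targets=[20,7,-37.5,0,0,0,20,7,-37.5,0,0,0,20,7,-37.5,0,0,0,20,7,-37.5,0,0,0,20,7,-37.5,0,0,0], hand=1)

```text
time_s: 9.35
position: [0.4306, -0.0725, 0.1313]
tool_rot: [[-0.004, -0.002, 1.0], [-1.0, 0.001, -0.004], [-0.001, -1.0, -0.002]]
ft_force: [0.8, -0.1, -0.0]
grip_width: 0.0854
```

Call:
move_arm(targets=[0,20,0,0,0,0,0,25,0,0,0,0,0,25,0,0,0,0,0,10,0,0,0,0,0,0,0,0,0,0])

```text
time_s: 9.98
position: [0.432, -0.0722, 0.0519]
tool_rot: [[-0.004, -0.002, 1.0], [-1.0, 0.001, -0.004], [-0.001, -1.0, -0.002]]
ft_force: [0.9, -0.5, 0.5]
grip_width: 0.0851
```

```bash
python3 snap.py 6; python3 plan.py .432 -.072 .032 0 5
```

```text
9.975 [ 0.432  -0.0722  0.0519] [ 0.9 -0.5  0.5] 0.0851
t 10.075 pos [ 0.4326 -0.0724  0.0528] zax [ 1.    -0.004  0.001] f [-0.6  0.4  0.6] w 0.0854
-0.1, 4.2, -0.1, -0, -0.001, 0, -0, 4.1, -0.2, -0, -0.001, 0, -0.1, 4.2, -0.1, -0, -0.001, 0, -0.1, 4.1, -0.1, -0, -0.001, 0, -0.1, 4.2, -0.1, -0, -0.001, 0
```

View pics/snap6.png

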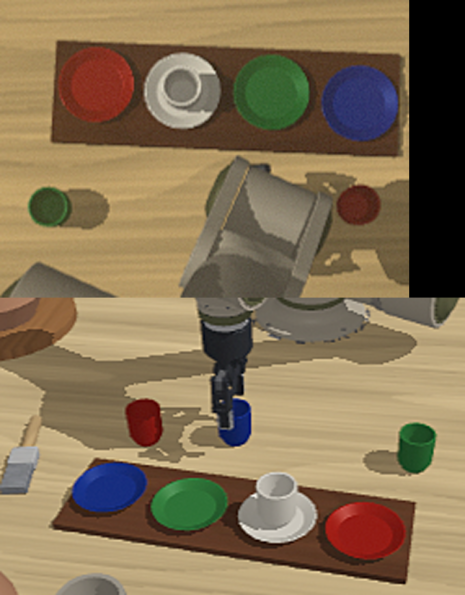

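```bash
cat >> ov.py <<'E'
def ov2(tag,cup,fn,S=10,fing=None,cam="scene",half=30):
    im=dict(np.load(f"pics/{cam}{tag}.npz"))
    def pr(X): 
        p=np.atleast_2d(X)@im["R"].T+im["t"];p=p@im["intrinsics"].T;return p[:,:2]/p[:,2:]
    c=pr([cup[0],cup[1],cup[2]+.03])[0].astype(int);u0,v0=c-half
    g=cv2.resize(im["pixels"][v0:v0+2*half,u0:u0+2*half,::-1],None,fx=S,fy=S,interpolation=cv2.INTER_NEAREST).copy()
    a=np.linspace(0,2*np.pi,60)
    for h,r in prof("cup"):
        p=pr(np.c_[cup[0]+r*np.cos(a),cup[1]+r*np.sin(a),np.full(60,cup[2]+h)]);cv2.polylines(g,[np.round((p+.5-[u0,v0])*S).astype(np.int32)],True,(255,0,255),1)
    if fing is not None:
        p=pr(np.array(fing));cv2.polylines(g,[np.round((p+.5-[u0,v0])*S).astype(np.int32)],True,(0,255,0),1)
    cv2.imwrite(f"pics/{fn}.png",g)
E
python3 - <<'E'
from ov import *
b=np.array([.004,.0055,0])
t=np.array([.4326,-.0724,.0528])
f=[t+b+[.05,s*.011,h] for s,h in((-1,.005),(1,.005),(1,.04),(-1,.04))]
ov2(6,(.432+.004,-.072+.0055,0),"ov6",fing=f)
E
```

```text
(no output)
```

View pics/ov6.png

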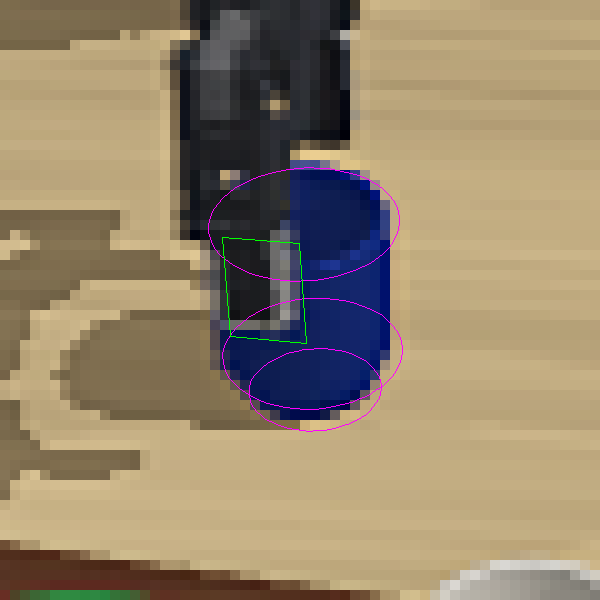

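Call:
move_arm(targets=[0.5,6,0,0,0,0,0,7,0,0,0,0,0,5,0,0,0,0,0,2,0,0,0,0,0,0,0,0,0,0])

```text
time_s: 10.7
position: [0.4323, -0.0728, 0.0322]
tool_rot: [[-0.004, -0.0, 1.0], [-1.0, 0.0, -0.004], [-0.0, -1.0, -0.0]]
ft_force: [0.5, -0.1, 0.6]
grip_width: 0.0854
```

Call:
move_arm(targets=[0,0,0,0,0,0,0,0,0,0,0,0,0,0,0,0,0,0,0,0,0,0,0,0,0,0,0,0,0,0], hand=-0.2, squeeze=25)

```text
time_s: 11.32
position: [0.4324, -0.0728, 0.0327]
tool_rot: [[-0.004, 0.0, 1.0], [-1.0, -0.0, -0.004], [0.0, -1.0, 0.0]]
ft_force: [-2.0, -0.9, 5.8]
grip_width: 0.0545
```

Call:
move_arm(targets=[0,-5,0,0,0,0,0,-20,0,0,0,0,0,-30,0,0,0,0,0,-30,0,0,0,0,0,-15,0,0,0,0])

```text
time_s: 11.95
position: [0.4326, -0.0729, 0.1339]
tool_rot: [[-0.004, 0.002, 1.0], [-1.0, -0.001, -0.004], [0.001, -1.0, 0.002]]
ft_force: [0.1, 0.4, -1.7]
grip_width: 0.0547
```

```bash
python3 snap.py 7; python3 plan.py .597 -.2255 .133 0 5;python3 - <<'E'
from ov import *
from rig import env
t=np.array(env.observe()["position"])
ov2(7,(t[0]+.004,t[1]+.0055,t[2]-.033),"ov7")
E
```

```text
11.95 [ 0.4326 -0.0729  0.1339] [ 0.1  0.4 -1.7] 0.0547
t 12.05 pos [ 0.4329 -0.073   0.1337] zax [ 1.    -0.004  0.003] f [ 0.4  0.4 -0.9] w 0.0549
30.4, 0.3, 32.9, -0.001, -0.001, 0, 30.4, 0.2, 33, -0.001, -0.001, 0, 30.4, 0.2, 32.9, -0.001, -0.001, 0, 30.5, 0.2, 32.8, -0.001, -0.001, 0, 30.5, 0.2, 32.8, -0.001, -0.001, 0
```

View pics/ov7.png

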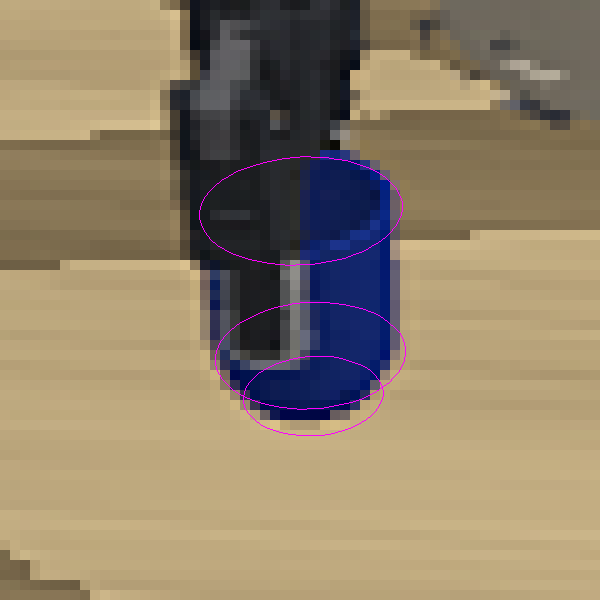

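Call:
move_arm(targets=[30.4,0,33,0,0,0,30.4,0,33,0,0,0,30.4,0,33,0,0,0,30.4,0,33,0,0,0,30.4,0,33,0,0,0])

```text
time_s: 12.68
position: [0.5973, -0.2263, 0.131]
tool_rot: [[-0.004, -0.002, 1.0], [-1.0, 0.001, -0.004], [-0.001, -1.0, -0.002]]
ft_force: [-0.2, 0.0, -1.5]
grip_width: 0.055
```

Call:
move_arm(targets=[0,20,0,0,0,0,0,20,0,0,0,0,0,15,0,0,0,0,0,5,0,0,0,0,0,0,0,0,0,0])

```text
time_s: 13.3
position: [0.5967, -0.2254, 0.0723]
tool_rot: [[-0.004, -0.0, 1.0], [-1.0, 0.0, -0.004], [-0.0, -1.0, -0.0]]
ft_force: [0.2, -0.4, -1.5]
grip_width: 0.0546
```

```bash
python3 snap.py 8; python3 plan.py .597 -.2255 .055 0 5;python3 - <<'E'
from ov import *
from rig import env
t=np.array(env.observe()["position"])
ov(8,[(t[0]+.004,t[1]+.0055,t[2]-.033)],[(.6009,-.2197,.012)],"ov8")
E
```

```text
13.3 [ 0.5967 -0.2254  0.0723] [ 0.2 -0.4 -1.5] 0.0546
t 13.4 pos [ 0.597  -0.2256  0.073 ] zax [ 1.    -0.004  0.001] f [-0.1  0.1 -1.1] w 0.0549
-0, 3.6, -0, -0, -0.001, 0, -0, 3.6, -0, -0, -0.001, 0, -0.1, 3.6, -0, -0, -0.001, 0, 0, 3.6, -0, -0, -0.001, 0, -0, 3.6, -0, -0, -0.001, 0
151 171 (600, 616, 3)
```

View pics/ov8.png

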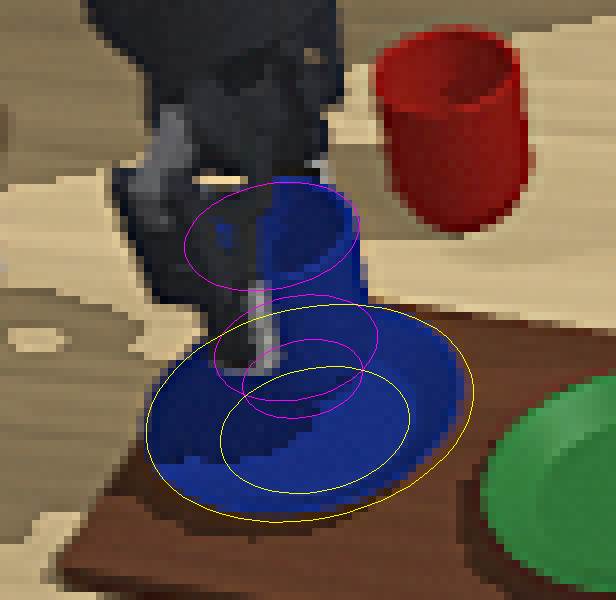

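The held blue cup sits about 1.5 mm to the right of the saucer's centre in the overlay (rim edge at 360, saucer edges at 145 and 466). I'll correct that on the way down.

Call:
move_arm(targets=[1.2,6,0,0,0,0,0,6,0,0,0,0,0,4,0,0,0,0,0,2.5,0,0,0,0,0,1,0,0,0,0])

```text
time_s: 14.02
position: [0.5967, -0.2266, 0.0527]
tool_rot: [[-0.004, -0.0, 1.0], [-1.0, 0.0, -0.004], [-0.0, -1.0, -0.0]]
ft_force: [0.9, 0.3, -0.9]
grip_width: 0.0544
```

Call:
move_arm(targets=[0,0.5,0,0,0,0,0,0.5,0,0,0,0,0,0.5,0,0,0,0,0,0.5,0,0,0,0,0,0.3,0,0,0,0])

```text
time_s: 14.65
position: [0.5967, -0.2267, 0.0505]
tool_rot: [[-0.004, -0.0, 1.0], [-1.0, 0.0, -0.004], [-0.0, -1.0, -0.0]]
ft_force: [0.4, 0.2, -1.6]
grip_width: 0.0548
```

Call:
move_arm(targets=[0,0.4,0,0,0,0,0,0.4,0,0,0,0,0,0.4,0,0,0,0,0,0,0,0,0,0,0,0,0,0,0,0])

```text
time_s: 15.28
position: [0.5968, -0.2268, 0.0498]
tool_rot: [[-0.004, 0.0, 1.0], [-1.0, -0.0, -0.004], [0.0, -1.0, 0.0]]
ft_force: [-2.8, 1.4, 4.9]
grip_width: 0.0551
```

Contact at 5 N, so I'll release and retreat.

Call:
move_arm(targets=[0,0,0,0,0,0,0,0,0,0,0,0,0,0,0,0,0,0,0,-3,0,0,0,0,0,-10,0,0,0,0], hand=0.8)

```text
time_s: 15.9
position: [0.5966, -0.2265, 0.0624]
tool_rot: [[-0.004, -0.001, 1.0], [-1.0, 0.0, -0.004], [-0.0, -1.0, -0.001]]
ft_force: [0.5, -0.3, -0.4]
grip_width: 0.0767
```

Call:
move_arm(targets=[0,-25,0,0,0,0,0,-30,0,0,0,0,0,-30,0,0,0,0,0,-15,0,0,0,0,0,-5,0,0,0,0])

```text
time_s: 16.52
position: [0.5968, -0.2267, 0.168]
tool_rot: [[-0.004, 0.001, 1.0], [-1.0, -0.0, -0.004], [0.0, -1.0, 0.001]]
ft_force: [-0.5, 0.0, -0.4]
grip_width: 0.077
```

```bash
python3 snap.py 9; python3 plan.py .453 -.212 .13 0 5;python3 - <<'E'
from ov import *
ov(9,[(.601,-.2205,.017)],[(.6009,-.2197,.012)],"ov9")
im=dict(np.load("pics/scene9.npz"))
from rel import cmask
print(fit(im,cmask(im,"red"),.457,-.207,0,"cup"))
E
```

```text
16.525 [ 0.5968 -0.2267  0.168 ] [-0.5  0.  -0.4] 0.077
t 16.625 pos [ 0.5966 -0.2266  0.167 ] zax [ 1.    -0.004 -0.   ] f [-0.1  0.4  0.6] w 0.0773
-2.8, 7.4, -28.7, 0, -0.001, -0, -2.8, 7.4, -28.8, 0, -0.001, -0, -2.9, 7.4, -28.7, 0, -0.001, -0, -2.9, 7.5, -28.7, 0, -0.001, -0, -2.9, 7.4, -28.7, 0, -0.001, -0
151 171 (600, 616, 3)
(array([ 0.45153755, -0.21202008]), np.float64(0.12756410256410255))
```

View pics/ov9.png

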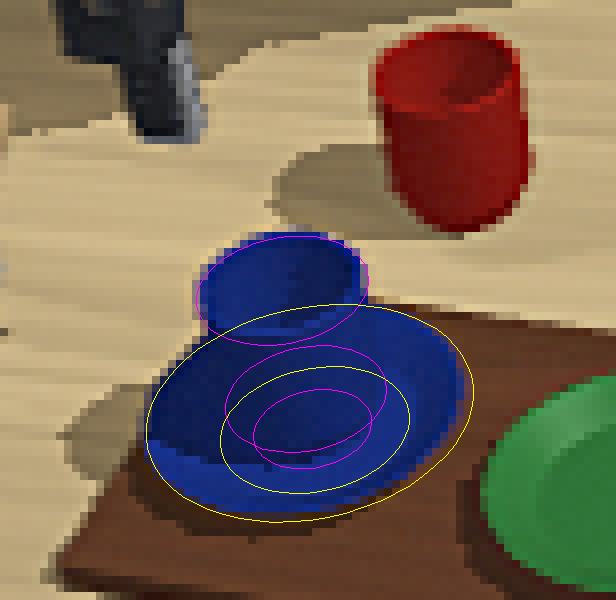

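View pics/snap9.png

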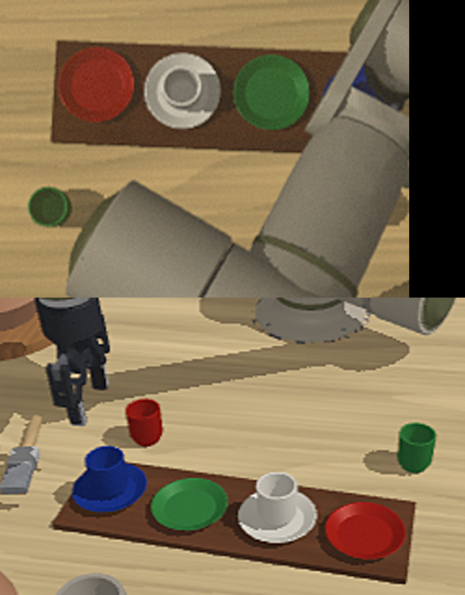

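Blue is centred. Before approaching the red cup I'll refine its position, since its two estimates differ.

```bash
python3 - <<'E'
from ov import *
im=dict(np.load("pics/top0.npz"))
for n,uv in dict(red=(372.5,239),green=(206.5,240.5),white=(262,239.5)).items(): print(n,ray_at(im,np.array([uv],float),.062))
ov2(0,(.4515,-.217,0),"ovr_top",cam="top",half=22,S=13)
ov2(9,(.4535,-.2095,0),"ovr_sc",half=22,S=13)
a=np.hstack([cv2.imread("pics/ovr_top.png"),cv2.imread("pics/ovr_sc.png")]);cv2.imwrite("pics/ovr.png",cv2.resize(a,None,fx=.69,fy=.69,interpolation=cv2.INTER_AREA))
E
```

```text
red [[ 0.45254781 -0.21357108  0.062     ]]
green [[0.4581591  0.21160599 0.062     ]]
white [[0.45755407 0.06897989 0.062     ]]
```

View pics/ovr.png

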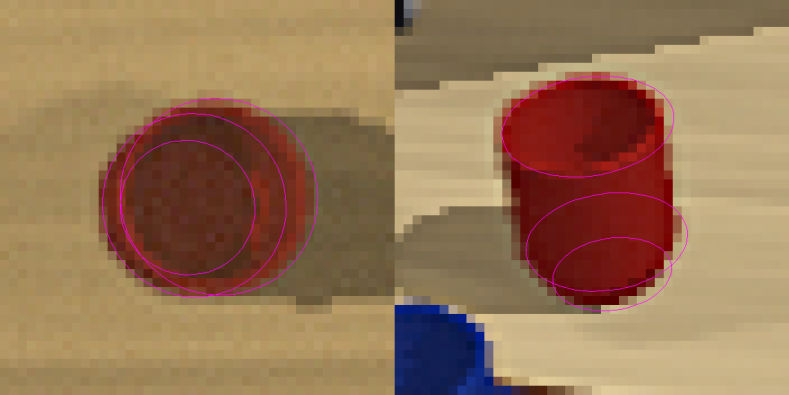

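Call:
move_arm(targets=[-2.4,7,-29.3,0,0,0,-2.4,7,-29.3,0,0,0,-2.4,7,-29.3,0,0,0,-2.4,7,-29.3,0,0,0,-2.4,7,-29.3,0,0,0], hand=1)

```text
time_s: 17.25
position: [0.4489, -0.2136, 0.1311]
tool_rot: [[-0.004, -0.002, 1.0], [-1.0, 0.001, -0.004], [-0.001, -1.0, -0.002]]
ft_force: [-0.7, -0.6, -0.1]
grip_width: 0.0855
```

Call:
move_arm(targets=[0,20,0,0,0,0,0,25,0,0,0,0,0,25,0,0,0,0,0,10,0,0,0,0,0,0,0,0,0,0])

```text
time_s: 17.88
position: [0.45, -0.2139, 0.0518]
tool_rot: [[-0.004, -0.001, 1.0], [-1.0, 0.001, -0.004], [-0.001, -1.0, -0.001]]
ft_force: [-1.1, -0.3, 0.3]
grip_width: 0.0853
```

```bash
python3 snap.py 10; python3 - <<'E'
from ov import *
from rig import env
t=np.array(env.observe()["position"]);print(t)
b=np.array([.004,.0055,0])
f=[t+b+[.05,s*.011,h] for s,h in((-1,.005),(1,.005),(1,.04),(-1,.04))]
ov2(10,(t[0]+.004,t[1]+.0055,0),"ov10",fing=f)
E
```

```text
17.875 [ 0.45   -0.2139  0.0518] [-1.1 -0.3  0.3] 0.0853
[ 0.4505333  -0.21424922  0.0528159 ]
```

View pics/ov10.png

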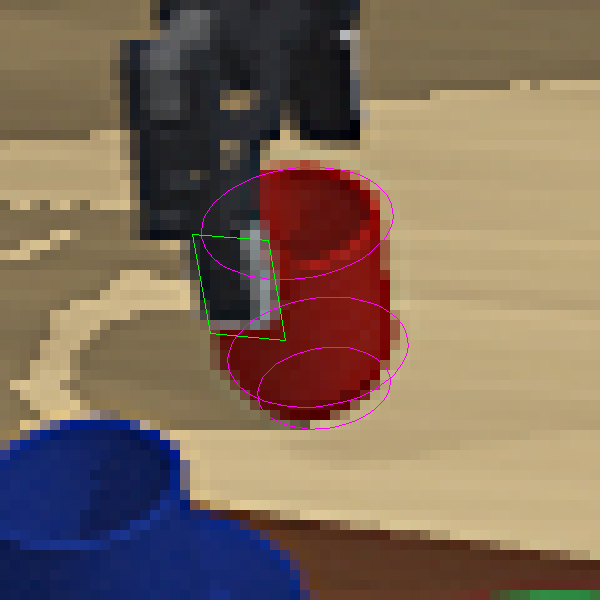

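Call:
move_arm(targets=[1,6,0,0,0,0,0,7,0,0,0,0,0,5,0,0,0,0,0,2,0,0,0,0,0,0,0,0,0,0])

```text
time_s: 18.6
position: [0.4502, -0.215, 0.0322]
tool_rot: [[-0.004, -0.0, 1.0], [-1.0, 0.0, -0.004], [-0.0, -1.0, -0.0]]
ft_force: [-0.4, 0.1, -0.5]
grip_width: 0.0855
```

Call:
move_arm(targets=[0,0,0,0,0,0,0,0,0,0,0,0,0,0,0,0,0,0,0,0,0,0,0,0,0,0,0,0,0,0], hand=-0.2, squeeze=25)

```text
time_s: 19.23
position: [0.4505, -0.2153, 0.0327]
tool_rot: [[-0.004, 0.001, 1.0], [-1.0, -0.001, -0.004], [0.001, -1.0, 0.001]]
ft_force: [-0.3, 0.1, 5.8]
grip_width: 0.0552
```

Call:
move_arm(targets=[0,-5,0,0,0,0,0,-20,0,0,0,0,0,-35,0,0,0,0,0,-35,0,0,0,0,0,-25,0,0,0,0])

```text
time_s: 19.85
position: [0.4502, -0.215, 0.1537]
tool_rot: [[-0.004, 0.0, 1.0], [-1.0, -0.0, -0.004], [0.0, -1.0, 0.0]]
ft_force: [0.7, 0.3, -1.6]
grip_width: 0.0546
```

```bash
python3 snap.py 11; python3 plan.py .6325 .1495 .155 0 10;python3 - <<'E'
from ov import *
from rig import env
t=np.array(env.observe()["position"])
ov2(11,(t[0]+.004,t[1]+.0055,t[2]-.033),"ov11")
E
```

```text
19.85 [ 0.4502 -0.215   0.1537] [ 0.7  0.3 -1.6] 0.0546
t 19.95 pos [ 0.4509 -0.2155  0.1544] zax [ 1.    -0.004  0.003] f [ 1.1 -0.7 -1.6] w 0.055
-36.6, -0.1, 18, -0, -0, 0, -36.5, -0.1, 18, -0, -0, 0, -36.6, -0.1, 18.1, -0, -0, 0, -36.6, -0.1, 18, -0, -0, 0, -36.6, -0.1, 18, -0, -0, 0
-36.5, -0.1, 18, -0, -0, 0, -36.6, -0.1, 18, -0, -0, 0, -36.6, -0.1, 18, -0, -0, 0, -36.5, -0.1, 18.1, -0, -0, 0, -36.6, -0.1, 18, -0, -0, 0
```

View pics/ov11.png

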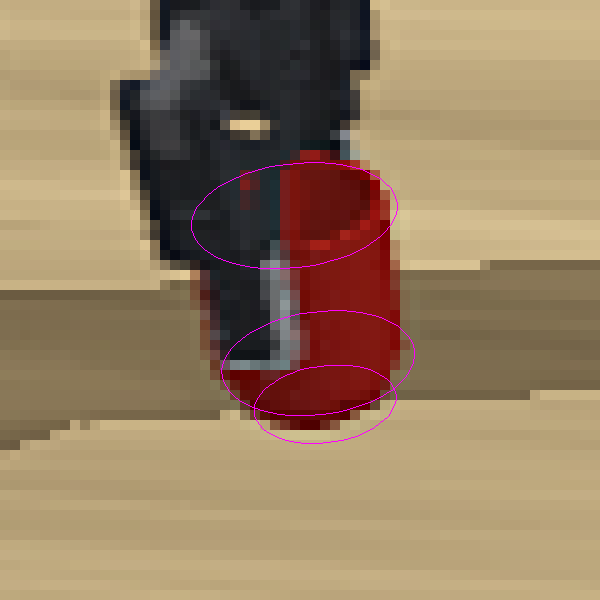

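Call:
move_arm(targets=[-36.5,0,18,0,0,0,-36.5,0,18,0,0,0,-36.5,0,18,0,0,0,-36.5,0,18,0,0,0,-36.5,0,18,0,0,0])

```text
time_s: 20.58
position: [0.5409, -0.0315, 0.1507]
tool_rot: [[-0.004, -0.002, 1.0], [-1.0, 0.001, -0.004], [-0.001, -1.0, -0.002]]
ft_force: [-0.1, -0.7, -1.5]
grip_width: 0.0548
```

Call:
move_arm(targets=[-36.5,0,18,0,0,0,-36.5,0,18,0,0,0,-36.5,0,18,0,0,0,-36.5,0,18,0,0,0,-36.5,0,18,0,0,0])

```text
time_s: 21.2
position: [0.6316, 0.1504, 0.1503]
tool_rot: [[-0.004, -0.003, 1.0], [-1.0, -0.0, -0.004], [0.0, -1.0, -0.003]]
ft_force: [0.7, -0.5, -2.5]
grip_width: 0.0547
```

Call:
move_arm(targets=[0,25,0,0,0,0,0,25,0,0,0,0,0,22,0,0,0,0,0,10,0,0,0,0,0,0,0,0,0,0])

```text
time_s: 21.82
position: [0.6313, 0.1491, 0.0692]
tool_rot: [[-0.004, -0.002, 1.0], [-1.0, -0.0, -0.004], [0.0, -1.0, -0.002]]
ft_force: [-1.0, -0.8, -1.5]
grip_width: 0.0548
```

```bash
python3 snap.py 12; python3 plan.py .6325 .1495 .055 0 5;python3 - <<'E'
from ov import *
from rig import env
t=np.array(env.observe()["position"])
ov(12,[(t[0]+.004,t[1]+.0055,t[2]-.033)],[(.6363,.1552,.012)],"ov12")
E
```

```text
21.825 [0.6313 0.1491 0.0692] [-1.  -0.8 -1.5] 0.0548
t 21.925 pos [0.632  0.1492 0.0709] zax [ 1.    -0.004  0.001] f [ 0.2 -0.1 -1.2] w 0.055
-0.1, 3.2, 0.1, -0, -0.001, -0, -0, 3.1, 0.1, -0, -0.001, -0, -0.1, 3.2, 0.1, -0, -0.001, -0, -0.1, 3.2, 0.1, -0, -0.001, -0, -0, 3.2, 0, -0, -0.001, -0
287 192 (640, 640, 3)
```

View pics/ov12.png

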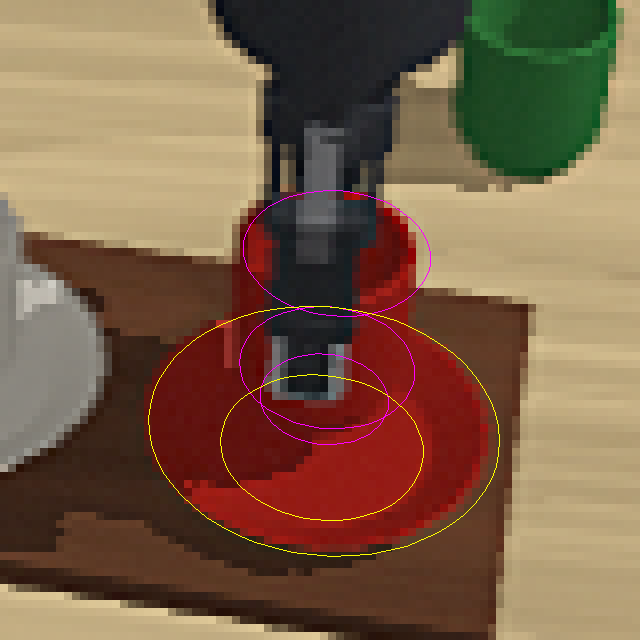

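The red cup's rim (233–415) sits about 2 mm left of the saucer's centre (147–490), once camera bias is removed. I'll shift it 2 mm and lower.

Call:
move_arm(targets=[-2,6,0.3,0,0,0,0,5,0,0,0,0,0,4,0,0,0,0,0,2.2,0,0,0,0,0,1,0,0,0,0])

```text
time_s: 22.55
position: [0.6321, 0.1512, 0.052]
tool_rot: [[-0.004, -0.0, 1.0], [-1.0, -0.0, -0.004], [0.0, -1.0, -0.0]]
ft_force: [-0.0, -0.3, -1.7]
grip_width: 0.0549
```

Call:
move_arm(targets=[0,0.5,0,0,0,0,0,0.5,0,0,0,0,0,0.5,0,0,0,0,0,0.5,0,0,0,0,0,0,0,0,0,0])

```text
time_s: 23.18
position: [0.632, 0.1512, 0.0501]
tool_rot: [[-0.004, -0.0, 1.0], [-1.0, -0.0, -0.004], [0.0, -1.0, -0.0]]
ft_force: [-0.4, -0.8, -2.1]
grip_width: 0.0548
```

Call:
move_arm(targets=[0,0.4,0,0,0,0,0,0.4,0,0,0,0,0,0.2,0,0,0,0,0,0,0,0,0,0,0,0,0,0,0,0])

```text
time_s: 23.8
position: [0.6322, 0.1512, 0.0498]
tool_rot: [[-0.004, 0.001, 1.0], [-1.0, 0.0, -0.004], [-0.0, -1.0, 0.001]]
ft_force: [-2.7, 0.2, 4.5]
grip_width: 0.0548
```

Call:
move_arm(targets=[0,0,0,0,0,0,0,0,0,0,0,0,0,0,0,0,0,0,0,-3,0,0,0,0,0,-10,0,0,0,0], hand=0.8)

```text
time_s: 24.42
position: [0.6318, 0.1512, 0.0622]
tool_rot: [[-0.004, -0.001, 1.0], [-1.0, -0.0, -0.004], [0.0, -1.0, -0.001]]
ft_force: [0.0, -0.4, 0.5]
grip_width: 0.0769
```

Call:
move_arm(targets=[0,-25,0,0,0,0,0,-30,0,0,0,0,0,-30,0,0,0,0,0,-15,0,0,0,0,0,-5,0,0,0,0])

```text
time_s: 25.05
position: [0.6321, 0.1512, 0.1678]
tool_rot: [[-0.004, 0.001, 1.0], [-1.0, 0.0, -0.004], [-0.0, -1.0, 0.001]]
ft_force: [-0.8, -0.2, 0.4]
grip_width: 0.0768
```

```bash
python3 snap.py 13; python3 plan.py .459 .2155 .13 0 5;python3 - <<'E'
from ov import *
ov(13,[(.6362,.155,.017)],[(.6363,.1552,.012)],"ov13")
E
```

```text
25.05 [0.6321 0.1512 0.1678] [-0.8 -0.2  0.4] 0.0768
t 25.15 pos [0.6319 0.1512 0.1668] zax [ 1.    -0.004 -0.001] f [ 0.1  0.2 -0.2] w 0.0765
-12.7, 7.4, -34.6, 0, -0.001, 0, -12.8, 7.4, -34.6, 0, -0.001, 0, -12.8, 7.3, -34.6, 0, -0.001, 0, -12.8, 7.4, -34.6, 0, -0.001, 0, -12.9, 7.4, -34.6, 0, -0.001, 0
287 192 (640, 640, 3)
```

View pics/ov13.png

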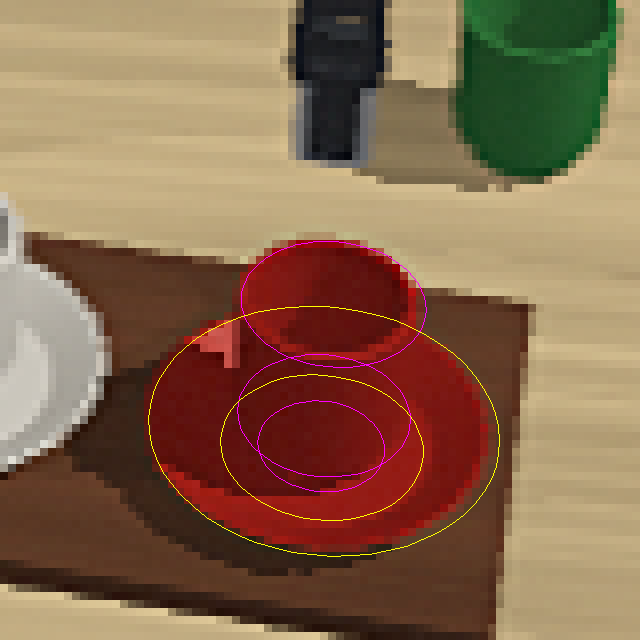

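View pics/snap13.png

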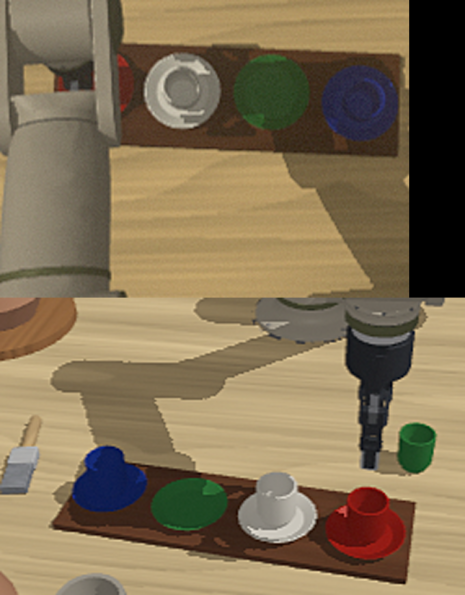

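Red is centred. Green last.

Call:
move_arm(targets=[-12.8,7,-34.6,0,0,0,-12.8,7,-34.6,0,0,0,-12.8,7,-34.6,0,0,0,-12.8,7,-34.6,0,0,0,-12.8,7,-34.6,0,0,0], hand=1)

```text
time_s: 25.78
position: [0.4576, 0.2161, 0.1309]
tool_rot: [[-0.004, -0.002, 1.0], [-1.0, -0.0, -0.004], [0.0, -1.0, -0.002]]
ft_force: [0.5, -0.9, 0.5]
grip_width: 0.0856
```

Call:
move_arm(targets=[0,20,0,0,0,0,0,25,0,0,0,0,0,25,0,0,0,0,0,10,0,0,0,0,0,0,0,0,0,0])

```text
time_s: 26.4
position: [0.459, 0.2158, 0.0516]
tool_rot: [[-0.004, -0.002, 1.0], [-1.0, -0.0, -0.004], [0.0, -1.0, -0.002]]
ft_force: [0.9, -0.4, -0.5]
grip_width: 0.0855
```

```bash
python3 snap.py 14; python3 - <<'E'
from ov import *
from rig import env
t=np.array(env.observe()["position"]);print(t)
b=np.array([.004,.0055,0])
f=[t+b+[.05,s*.011,h] for s,h in((-1,.005),(1,.005),(1,.04),(-1,.04))]
ov2(14,(t[0]+.004,t[1]+.0055,0),"ov14",fing=f)
E
```

```text
26.4 [0.459  0.2158 0.0516] [ 0.9 -0.4 -0.5] 0.0855
[0.45961768 0.21595601 0.05263863]
```

View pics/ov14.png

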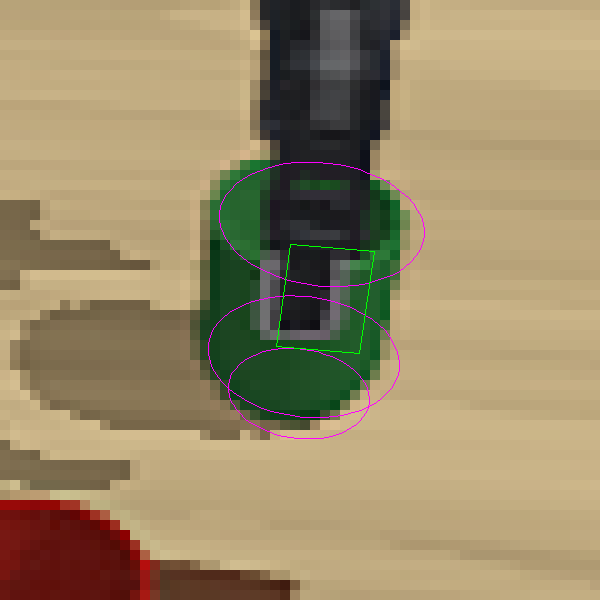

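Finger and cup show the same offset, so they are aligned. Grasping.

Call:
move_arm(targets=[0.3,6,0,0,0,0,0,7,0,0,0,0,0,5,0,0,0,0,0,2,0,0,0,0,0,0,0,0,0,0])

```text
time_s: 27.12
position: [0.4593, 0.2156, 0.032]
tool_rot: [[-0.004, -0.0, 1.0], [-1.0, -0.0, -0.004], [0.0, -1.0, -0.0]]
ft_force: [0.1, -0.4, -0.7]
grip_width: 0.0861
```

Call:
move_arm(targets=[0,0,0,0,0,0,0,0,0,0,0,0,0,0,0,0,0,0,0,0,0,0,0,0,0,0,0,0,0,0], hand=-0.2, squeeze=25)

```text
time_s: 27.75
position: [0.4593, 0.2157, 0.0325]
tool_rot: [[-0.004, 0.0, 1.0], [-1.0, 0.0, -0.004], [-0.0, -1.0, 0.0]]
ft_force: [-2.5, 0.3, 6.0]
grip_width: 0.0544
```

Call:
move_arm(targets=[0,-5,0,0,0,0,0,-20,0,0,0,0,0,-35,0,0,0,0,0,-40,0,0,0,0,0,-30,0,0,0,0])

```text
time_s: 28.38
position: [0.4593, 0.2156, 0.1638]
tool_rot: [[-0.004, 0.001, 1.0], [-1.0, 0.0, -0.004], [-0.0, -1.0, 0.001]]
ft_force: [0.6, 0.0, -1.3]
grip_width: 0.0544
```

```bash
python3 plan.py .615 -.101 .163 0 10
```

```text
t 28.375 pos [0.4593 0.2156 0.1638] zax [ 1.    -0.004  0.001] f [ 0.6  0.  -1.3] w 0.0544
31.6, 0.1, 15.7, -0, -0, -0, 31.6, 0.1, 15.7, -0, -0, -0, 31.6, 0.1, 15.7, -0, -0, -0, 31.6, 0.1, 15.7, -0, -0, -0, 31.6, 0.1, 15.7, -0, -0, -0
31.6, 0.1, 15.7, -0, -0, -0, 31.6, 0, 15.6, -0, -0, -0, 31.6, 0.1, 15.7, -0, -0, -0, 31.6, 0.1, 15.7, -0, -0, -0, 31.6, 0.1, 15.7, -0, -0, -0
```

Call:
move_arm(targets=[31.6,0,15.7,0,0,0,31.6,0,15.7,0,0,0,31.6,0,15.7,0,0,0,31.6,0,15.7,0,0,0,31.6,0,15.7,0,0,0])

```text
time_s: 29.0
position: [0.5374, 0.0562, 0.1621]
tool_rot: [[-0.004, -0.0, 1.0], [-1.0, 0.0, -0.004], [-0.0, -1.0, -0.0]]
ft_force: [0.0, 0.9, -1.2]
grip_width: 0.0545
```

Call:
move_arm(targets=[31.6,0,15.7,0,0,0,31.6,0,15.7,0,0,0,31.6,0,15.7,0,0,0,31.6,0,15.7,0,0,0,31.6,0,15.7,0,0,0])

```text
time_s: 29.62
position: [0.6153, -0.1021, 0.162]
tool_rot: [[-0.004, -0.0, 1.0], [-1.0, 0.0, -0.004], [-0.0, -1.0, -0.0]]
ft_force: [0.2, -0.1, -1.1]
grip_width: 0.0549
```

Call:
move_arm(targets=[0,25,0,0,0,0,0,30,0,0,0,0,0,25,0,0,0,0,0,10,0,0,0,0,0,0,0,0,0,0])

```text
time_s: 30.25
position: [0.615, -0.101, 0.072]
tool_rot: [[-0.004, -0.001, 1.0], [-1.0, 0.0, -0.004], [-0.0, -1.0, -0.001]]
ft_force: [0.5, -0.0, -0.9]
grip_width: 0.0543
```

```bash
python3 snap.py 16; python3 plan.py .615 -.101 .055 0 5;python3 - <<'E'
from ov import *
from rig import env
t=np.array(env.observe()["position"])
ov(16,[(t[0]+.004,t[1]+.0055,t[2]-.033)],[(.6191,-.0953,.012)],"ov16")
E
```

```text
30.25 [ 0.615 -0.101  0.072] [ 0.5 -0.  -0.9] 0.0543
t 30.35 pos [ 0.6155 -0.1012  0.0732] zax [ 1.    -0.004  0.002] f [-0.3  0.2 -1.6] w 0.0545
-0, 3.6, -0.1, -0, -0.001, 0, -0.1, 3.7, -0.1, -0, -0.001, 0, -0, 3.6, -0.1, -0, -0.001, 0, -0.1, 3.6, -0.1, -0, -0.001, 0, -0, 3.7, -0.1, -0, -0.001, 0
193 179 (616, 624, 3)
```

View pics/ov16.png

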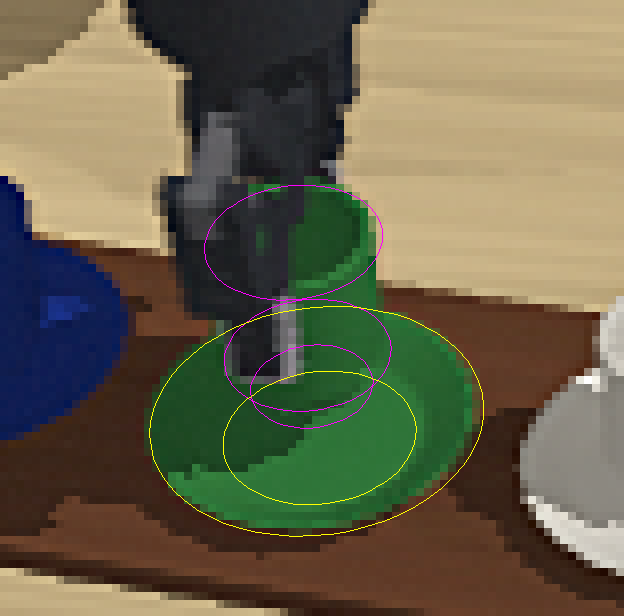

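The green cup is aligned with its saucer (same offset in both). Lowering.

Call:
move_arm(targets=[0,6,0,0,0,0,0,6,0,0,0,0,0,4.5,0,0,0,0,0,2.5,0,0,0,0,0,1,0,0,0,0])

```text
time_s: 30.98
position: [0.615, -0.101, 0.0519]
tool_rot: [[-0.004, -0.0, 1.0], [-1.0, 0.0, -0.004], [-0.0, -1.0, -0.0]]
ft_force: [0.1, -0.4, -1.4]
grip_width: 0.0547
```

Call:
move_arm(targets=[0,0.5,0,0,0,0,0,0.5,0,0,0,0,0,0.5,0,0,0,0,0,0.5,0,0,0,0,0,0,0,0,0,0])

```text
time_s: 31.6
position: [0.615, -0.101, 0.0501]
tool_rot: [[-0.004, -0.0, 1.0], [-1.0, 0.0, -0.004], [-0.0, -1.0, -0.0]]
ft_force: [0.6, 0.6, -1.7]
grip_width: 0.0541
```

Call:
move_arm(targets=[0,0.4,0,0,0,0,0,0.4,0,0,0,0,0,0.2,0,0,0,0,0,0,0,0,0,0,0,0,0,0,0,0])

```text
time_s: 32.22
position: [0.6151, -0.1011, 0.0496]
tool_rot: [[-0.004, 0.0, 1.0], [-1.0, -0.0, -0.004], [0.0, -1.0, 0.0]]
ft_force: [-2.9, 0.0, 5.2]
grip_width: 0.0545
```

Call:
move_arm(targets=[0,0,0,0,0,0,0,0,0,0,0,0,0,0,0,0,0,0,0,-3,0,0,0,0,0,-10,0,0,0,0], hand=0.8)

```text
time_s: 32.85
position: [0.6148, -0.1009, 0.0622]
tool_rot: [[-0.004, -0.001, 1.0], [-1.0, 0.0, -0.004], [-0.0, -1.0, -0.001]]
ft_force: [-0.1, 0.0, -0.2]
grip_width: 0.0768
```

Call:
move_arm(targets=[0,-25,0,0,0,0,0,-30,0,0,0,0,0,-30,0,0,0,0,0,-25,0,0,0,0,0,-15,0,0,0,0])

```text
time_s: 33.48
position: [0.6152, -0.1011, 0.1891]
tool_rot: [[-0.004, 0.002, 1.0], [-1.0, -0.001, -0.004], [0.001, -1.0, 0.002]]
ft_force: [0.7, -0.1, 0.1]
grip_width: 0.0766
```

Call:
move_arm(targets=[0,0,-45,0,0,0,0,0,-45,0,0,0,0,0,-45,0,0,0,0,0,-45,0,0,0,0,0,-30,0,0,0])

```text
time_s: 34.1
position: [0.4032, -0.0998, 0.1872]
tool_rot: [[-0.004, -0.0, 1.0], [-1.0, 0.0, -0.004], [-0.0, -1.0, -0.0]]
ft_force: [0.9, -0.3, 0.2]
grip_width: 0.0768
```

```bash
python3 snap.py 17; python3 - <<'E'
from ov import *
ov(17,[(.6191,-.0955,.017)],[(.6191,-.0953,.012)],"ov17")
a=dict(np.load("pics/top0.npz"));b=dict(np.load("pics/top17.npz"))
P=cloud(b)
d=np.abs(a["pixels"].astype(int)-b["pixels"]).max(-1)
print("jar diff",(d[195:232,110:150]>60).sum(),"brush diff",(d[175:250,415:455]>60).sum())
cv2.imwrite("pics/top17.png",b["pixels"][:,:,::-1])
# cup rims in top view: circle of points z>0.07
S=dict(white=(.619,.024),blue=(.595,-.2295),green=(.6138,-.1037),red=(.6314,.1472))
for c,(x,y) in S.items():
    r=np.hypot(P[...,0]-x,P[...,1]-y)
    q=P[(r<.05)&(P[...,2]>.07)&(P[...,2]<.095)];s=P[(r<.07)&(P[...,2]>.023)&(P[...,2]<.035)]
    print(c,len(q),circ(q[:,:2]).round(4),"saucer",len(s),circ(s[:,:2]).round(4))
E
```

```text
34.1 [ 0.4032 -0.0998  0.1872] [ 0.9 -0.3  0.2] 0.0768
193 179 (616, 624, 3)
jar diff 0 brush diff 154
white 121 [0.62   0.0256 0.0257] saucer 478 [0.6214 0.0264 0.0471]
blue 121 [ 0.5965 -0.2262  0.0258] saucer 464 [ 0.5976 -0.226   0.0474]
green 122 [ 0.6143 -0.1021  0.0258] saucer 473 [ 0.6162 -0.1009  0.0473]
red 118 [0.6337 0.1497 0.0258] saucer 443 [0.6332 0.1476 0.0471]
```

View pics/ov17.png

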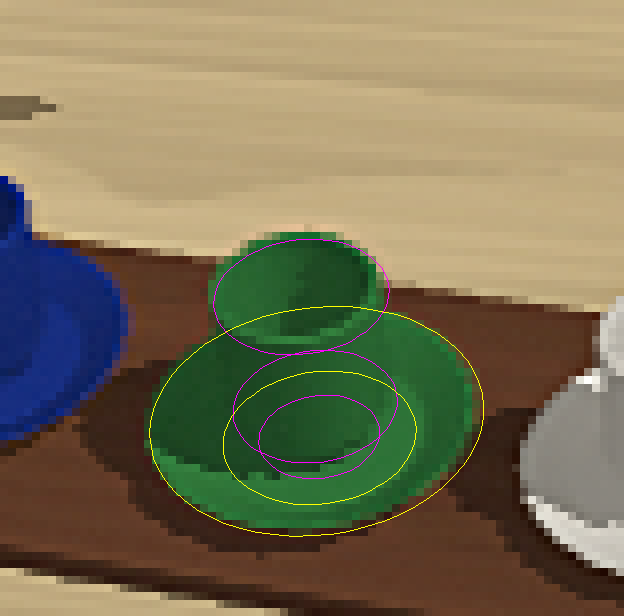

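View pics/top17.png

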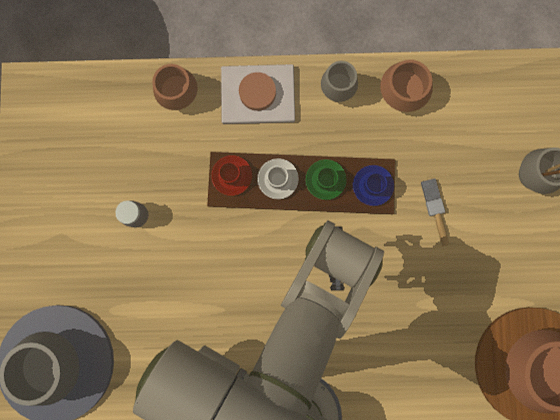

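The top view shows all four cups upright on their own saucers, at (232,175), (278,179), (327,180) and (376,186). The jar is unchanged, and the brush differs only by a shadow across it. Handing in.

```bash
python3 -c "
from rig import env
print(env.close_job(), env.observe()['time_s'])"
```

```text
the job is handed in; nothing more can be done
the job is handed in; nothing more can be done
```

All four cups now stand upright on the saucers of their own colour, and the job was handed in with about 34 of the 96 seconds used. I placed them in the order white, blue, red, green. Each was lowered until it just touched (about 5–6 N) before release, with the arm clear of everything at the end.

| Set | Cup off saucer centre (final top view) |
|---|---|
| White | about 1.6 mm |
| Blue | about 1.1 mm |
| Red | about 2.2 mm |
| Green | about 2.2 mm |

- **Saucers:** they measured within about 1 mm of where they started.
- **Jar and brush:** the jar's image did not change. The image differences at the brush look like the arm's shadow, and the brush appears at the same pixels as before.
- **Disagreement:** the two cameras disagreed by about 5–9 mm in absolute position. I corrected for this against the gripper and by comparing each cup with its saucer in the same image. The offsets in the table may still carry an error of 1–2 mm.

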